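Pack the service tray and shine the torch into it

ROBOT

A 6-joint arm with a two-finger parallel gripper is mounted at the origin on a cart in front of the work surface, level with it; the furniture and walls round the work are solid. World frame = base frame: x ahead of the robot, y to its left, z up, the work surface at z = 0. Lengths are in mm, angles in rad, forces in N, time in s.
With the tool pointing down it reaches from about 150 to 775 mm from the base axis. Payload 6.1 kg.
Tool frame: the origin (TCP) lies at the very end of the fingers, on their centre line; the grasp point (between the pads) lies 19 mm behind it; z points along the fingers, y is the line along which they close (so a half turn about z gives the same grasp; the last joint's range is limited). The gripper opens to 85 mm and grips with 20 to 120 N. Pads are 22 mm wide; open, the fingers measure 114 mm over their backs; the gripper's body (76 mm by 85 mm) begins 54 mm behind the grasp point. The pads swing forward as they close: fully open they stand 13 mm farther back than shut.
Start: joints at [-1.241, 0.126, -0.04, 1.405, 0, 1.571], TCP at [170.016, -496.692, 231.295] pointing down, gripper open.
Joint ranges: [-2.72, 2.72], [-0.95, 1.95], [-1.27, 1.35], [-1.78, 2.02], [-1.46, 1.47], [-3.14, 3.14]. Speed limits (rad/s): [2.39, 2.39, 3.01, 3.14, 3.14, 3.14].

INTERFACE

Orientations are given as [roll, pitch, yaw] about the fixed x, y, z axes, in that order (R = Rz(yaw) Ry(pitch) Rx(roll)).
In Python, from rig import robot gives the robot as it stands.
- The arm moves only by the tool step_arm, never from a script. Its argument "rows" is a list of rows, each a list of 7 numbers: the shift along the world's x, y, z in m, then the turn, a rotation vector about the world's x, y, z in rad, then the opening, from -1 (shut) to 1 (fully open). A call has 1 to 20 rows; each row is the pose to reach, as a shift and turn from the pose commanded when the call began; what a row does not reach only later rows make up. A row lasts 1/12 s, in which the tool goes at most 41.7 mm and 7.16 degrees, less where a joint would pass 70% of its speed; a pose out of reach is approached as far as the arm can. A call with a gripper value outside its range is refused whole. The fingers move at their own pace and stop on an object; the grip force is fixed at half the most. Time passes only in rows, so rows that repeat a pose let the fingers close. It gives the time, the measured TCP pose, the force, the opening and the grip force at its end, in the units of the state.
- robot.get_obs(): the state, without advancing time (a new reading comes with each control period).
- robot.grab_frame(name): name is "scene" or "side" or "wrist"; returns a dict with "image" (400x640x3 uint8, red, green, blue), "fx", "fy", "cx", "cy" (pixels), "k1" (the pictures are not rectified: a ray, as slopes to the right and down, at radius r is drawn at 1 + k1 r^2 times it, then the intrinsics apply), "rvec" (rotation vector, rad) and "tvec" (3), from world to camera coordinates, as OpenCV has them. Camera axes: x right, y down, z forward; pixel columns grow to the right and rows downward; lengths in mm; the calibration is good to about 2 mm. A picture is of the moment at which its call begins. There is no depth.
- robot.sign_off(): hands the job in; it is judged then, once.
The state is a dict: "time_s": time; "qpos": joint angles; "qd": joint speeds; "joint_torque": joint torques, N m; "tool_pos": TCP position; "eef_rot": TCP orientation; "wrist_force": force on the tool from outside, world axes, zero at the start; "ft_torque": the same for the moment, N m; "width": finger opening in mm; "grasp_force": force on a finger pad.
Only numpy, scipy, OpenCV 4.12 (cv2) and the standard library are available. Lean on these libraries where they do the work, as an engineer would, in place of code of your own. Each camera call takes 0.05 s, during which the arm holds its last target. There are 200 camera calls.

TASK

First finish packing the long narrow tray: set the oil bottle and the solder spool down (do not drop them) side by side on its floor, upright, in the room left beside the carton that is already there. Then draw the torch, which stands head down, out of its stand and finish while holding it up over the tray as if to light the contents: lens lower than tail, leaning about 45 degrees, aimed at the middle of the tray with the lens about 10 cm from it and the torch touching nothing but your gripper. Leave the other things on the bench where they are.

Things in the scene. Friction and masses are not known exactly. Their poses are not given: they have to be found in the camera images.
- kit_tray: Bare aluminium open tray, fixed to the bench. Inside 58 mm (its x) by 182 mm (its y), floor 3 mm thick, walls 3 mm thick with their top 16 mm above the bench; a 12 mm tab on each short end. Origin: centre of its underside, on the bench; z up. The carton takes up the +y half; the free room is from about y = -91 mm to y = +6 mm.
- tray_mid (a point): The middle of the tray, 30 mm above the bench: the torch is to be aimed at this point. Axes as the tray.
- blank_box: Brown carton, 45 mm (x) by 80 mm (y) by 32 mm high, 0.21 kg, loose but already packed in the tray at its +y end, its long side along the tray, about 3 mm from the end wall. Origin: centre of its underside.
- oil_bottle: Small amber oil bottle with a black pointed cap, standing upright; body 34 mm (x) by 34 mm (y), upright and graspable from 10 to 70 mm above its foot; 99 mm high, 70 g. Origin: in the underside, z up; the body's centre lies 1 mm to +y of it.
- solder_spool: Spool of solder wire standing on its flange: two flanges 52 mm across and 6 mm thick, a core 24 mm across between them, 40 mm high, 0.25 kg. Grasp it across the upper flange (34 to 40 mm above its foot). Origin: centre of its underside, z up along its axis.
- torch_stand: Dark steel stand fixed to the bench: foot 70 x 70 x 8 mm with an upright tube, 41 mm outside, 33 mm inside, its mouth 60 mm and its floor 8.5 mm above the bench. Origin: centre of the underside, z up.
- torch: Grey pocket torch, 131 mm long, 0.12 kg, at the start upright, head down in the stand, tail 140 mm above the bench. Barrel 24 mm across from 33 to 120 mm from the lens, head and tail 29 mm; grip the barrel from above, 90 to 120 mm over the bench, palm clear of the tail. Its y axis runs from lens to tail (up at the start). Origin: beside the barrel, half way along, 14.5 mm off the axis.
- torch_lens (a point): Centre of the torch's lens, on its axis at the head end (at the start the lower end, in the stand). Axes as the torch.
- torch_tail (a point): Centre of the torch's tail end, on its axis, 131 mm from the lens (the upper end at the start). Axes as the torch.
- torch_spot (a point): The point on the torch's axis 100 mm in front of the lens, where it is to shine: 231 mm from the tail end. It is to be brought to the point tray_mid. Axes as the torch.
- scope_front (a point): Nearest, lowest corner of the microscope's eyepieces, which stand fixed between the tray (to the left) and the torch stand, bottle and spool (to the right). Beyond this point (greater x), over a width of 130 mm to either side, the microscope fills the space from 150 mm above the bench upward; the hand and wrist pass freely in front of it, some 150 mm nearer to the robot.
- marker_red: Marker pen lying on the bench, 116 mm long; leave alone. Origin: centre of the underside.
- cylinder_brass: Brass lock cylinder lying on the bench, 38 x 70 x 17 mm; leave alone. Origin: centre of the underside.
- car_fob_0: Black key fob lying on the bench, 72 x 37 x 14 mm; leave alone. Origin: centre of the underside.
- loupe: Black eye loupe standing on its wide rim, 37 mm across, 31 mm high; leave alone. Origin: centre of the underside.

How it is judged (in metres and radians):
On the way, in this order (a step that is already met when the one before it is completed fails the run):
1. oil bottle and solder spool stand upright on the tray's floor beside the carton, let go and at rest (x of oil_bottle in the frame of kit_tray between -0.014 and 0.014 m and y of oil_bottle in the frame of kit_tray between -0.085 and 0.085 m and z of each of oil_bottle, solder_spool, blank_box in the frame of kit_tray below 0.009 m and angle between each of oil_bottle, solder_spool, blank_box's own z axis and vertical below 0.12 rad and x of solder_spool in the frame of kit_tray between -0.014 and 0.014 m and y of solder_spool in the frame of kit_tray between -0.085 and 0.085 m and x of blank_box in the frame of kit_tray between -0.014 and 0.014 m and y of blank_box in the frame of kit_tray between -0.085 and 0.085 m and contact force between the fingers and oil_bottle below 0.1 N and contact force between the fingers and solder_spool below 0.1 N and contact force between the fingers and blank_box below 0.1 N and linear speed of each of oil_bottle, solder_spool, blank_box below 0.03 m/s), for 0.2 s.
2. the torch, held in the gripper, is drawn clear of its stand (contact force between the fingers and torch above 2 N and z of torch_lens in the frame of torch_stand above 0.065 m and contact force between torch and torch_stand below 0.05 N), for 0.1 s.
At the end, for the whole second after the job is handed in: Oil bottle, spool and carton upright on the tray floor inside its walls, not touched. Torch held still by the fingers, touching nothing else, lens down (45 mm or more above the bench), leaning 29 to 61 degrees, the point 100 mm ahead of the lens within 45 mm of tray_mid (x of oil_bottle in the frame of kit_tray between -0.014 and 0.014 m and y of oil_bottle in the frame of kit_tray between -0.085 and 0.085 m and z of each of oil_bottle, solder_spool, blank_box in the frame of kit_tray below 0.009 m and angle between each of oil_bottle, solder_spool, blank_box's own z axis and vertical below 0.12 rad and x of solder_spool in the frame of kit_tray between -0.014 and 0.014 m and y of solder_spool in the frame of kit_tray between -0.085 and 0.085 m and x of blank_box in the frame of kit_tray between -0.014 and 0.014 m and y of blank_box in the frame of kit_tray between -0.085 and 0.085 m and contact force between the fingers and oil_bottle below 0.1 N and contact force between the fingers and solder_spool below 0.1 N and contact force between the fingers and blank_box below 0.1 N and contact force between the fingers and torch above 2 N and angle between torch's own y axis and vertical between 0.5 and 1.07 rad and distance between torch_spot and tray_mid below 0.045 m and height (world z) of torch_lens above 0.045 m and linear speed of torch below 0.03 m/s and angular speed of torch below 0.2 rad/s and contact force between torch and torch_stand below 0.05 N and contact force between torch and kit_tray below 0.05 N and contact force between torch and oil_bottle below 0.05 N and contact force between torch and solder_spool below 0.05 N and contact force between torch and blank_box below 0.05 N); the arm keeps its last pose, push and grip.
It fails at once if another thing on the bench is shifted by more than 3 cm (distance of any of marker_red, cylinder_brass, car_fob_0, loupe from where it was at the start of the episode above 0.03 m).
It fails at once if the bottle or the spool is dropped ((linear speed of oil_bottle above 0.5 m/s and contact force between the fingers and oil_bottle below 0.05 N) or (linear speed of solder_spool above 0.5 m/s and contact force between the fingers and solder_spool below 0.05 N)).
It also fails if it takes over 72 s, if anything falls off the work surface, if the arm or the gripper's body presses on something with over 40 N, if the wrist force passes 120 N, or if a joint passes its speed limit or range.

## Working session

There is one attempt and no reset: what is moved stays moved. The work goes in short steps, Python scripts to look and compute and a tool call to move; the robot and the scene stay as the last step left them, time stands still between calls to the robot, and variables do not carry over. Pictures are saved under pics/ and viewed, at most 10 in all, crops included, and the job is handed in when it is done.

Besides the shell and the picture viewer there is one more tool, called after "Emit:" as name(argument=value, ...), one argument or row to a line, values as JSON. step_arm: Moves the arm, as the interface text tells. Its arguments: {"type":"object","properties":{"rows":{"type":"array","items":{"type":"array","items":{"type":"number"}}}},"required":["rows"]}

```bash
ls; mkdir -p pics; cat > h.py <<'E'
import numpy as np, cv2, json
from rig import robot
def grab(n,f):
    d=robot.grab_frame(n); cv2.imwrite(f'pics/{f}.png',cv2.cvtColor(d['image'],cv2.COLOR_RGB2BGR))
    json.dump({k:np.asarray(v).tolist() for k,v in d.items() if k!='image'},open(f'pics/{f}.json','w')); return d
def cam(f):
    c=json.load(open(f'pics/{f}.json')); return c
def pix2w(c,u,v,z):
    R=cv2.Rodrigues(np.array(c['rvec'],float))[0]; t=np.array(c['tvec'],float).ravel()
    xd=np.array([(u-c['cx'])/c['fx'],(v-c['cy'])/c['fy']]); x=xd.copy()
    for _ in range(20): x=xd/(1+c['k1']*(x@x))
    d=R.T@np.array([*x,1]); o=-R.T@t
    return o+d*(z-o[2])/d[2]
def w2pix(c,p):
    R=cv2.Rodrigues(np.array(c['rvec'],float))[0]; t=np.array(c['tvec'],float).ravel()
    q=R@np.array(p,float)+t; x=q[:2]/q[2]; x=x*(1+c['k1']*(x@x))
    return np.array([x[0]*c['fx']+c['cx'],x[1]*c['fy']+c['cy']])
E
python3 - <<'E'
from h import *
a=grab('scene','scene0');b=grab('side','side0')
for n in('scene0','side0'):
    c=cam(n);R=cv2.Rodrigues(np.array(c['rvec']))[0];print(n,-R.T@np.array(c['tvec']).ravel(),R[2],c['fx'],c['k1'])
print(robot.get_obs())
E
```

```text
pics
scene0 [ 52.36313209 662.10741855 950.01006839] [ 0.40587571 -0.65123192 -0.64121907] 388.75856921549325 -0.07385822295446448
side0 [  -80.21200079 -1365.88585665   740.23772355] [ 0.37769812  0.85925431 -0.34500169] 485.0715589815768 -0.09686984118763264
{'time_s': 0.1, 'qpos': array([-1.24098177e+00,  1.26305332e-01, -4.04872713e-02,  1.40539104e+00,
       -1.59867096e-05,  1.57080433e+00]), 'qd': array([ 0.00090358,  0.00158763,  0.00026972,  0.00250385, -0.00035928,
       -0.00057461]), 'joint_torque': array([ 3.02002307e-03, -4.36907065e+01,  3.53602624e+01,  1.37781855e-02,
        1.17237273e-04, -1.37706566e-07]), 'tool_pos': array([ 169.91019374, -496.36696633,  230.62289922]), 'eef_rot': array([-3.14020533e+00,  1.59977975e-05,  3.29806572e-01]), 'wrist_force': array([ 0.10346278, -0.67077425,  0.04176396]), 'ft_torque': array([-0.02386676, -0.02217163,  0.01960787]), 'grasp_force': 0.0, 'width': 85.45413217585836}
```

View pics/scene0.png

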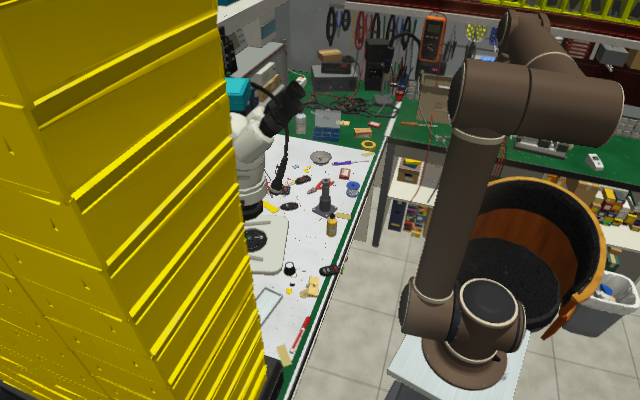

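View pics/side0.png

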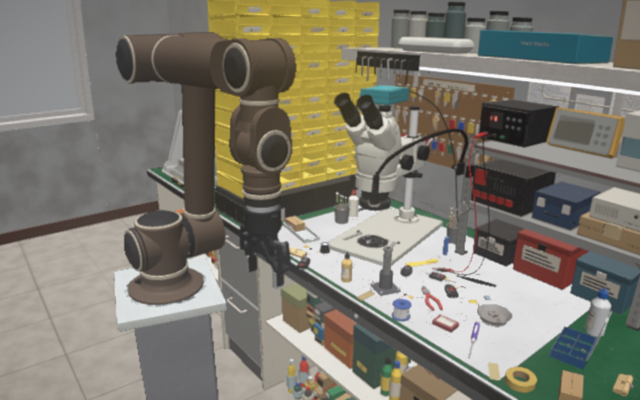

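Scene: bottle (332,222), stand (325,195), spool (353,188), tray (268,303), half hidden by the yellow bins. Side: bottle (346,268), stand (387,275), spool (401,309), tray (300,228). I'll enlarge both views into one picture.

```bash
python3 - <<'E'
from h import *
a=cv2.imread('pics/scene0.png');b=cv2.imread('pics/side0.png')
A=cv2.resize(a[170:335,235:375],None,fx=2.6,fy=3.6,interpolation=cv2.INTER_CUBIC)
B=cv2.resize(b[205:325,275:420],None,fx=3,fy=5,interpolation=cv2.INTER_CUBIC)
h=600;o=np.zeros((h,800,3),np.uint8);o[:A.shape[0],:364]=A[:600];o[:600,365:800]=B[:600]
cv2.imwrite('pics/c1.png',o)
c=cam('scene0');s=cam('side0')
for n,u,v in(('bottle',332,235),('stand',325,213),('spool',353,194),('tray',268,303)):print(n,pix2w(c,u,v,0))
for n,u,v in(('bottle',346,280),('stand',386,290),('spool',401,319),('tray',300,228)):print(n,pix2w(s,u,v,0))
E
```

```text
bottle [ 516.83693613 -170.88760278    0.        ]
stand [ 597.7932305  -253.51297097    0.        ]
spool [ 5.67074900e+02 -4.09226930e+02 -1.13686838e-13]
tray [524.35570992 171.28346521   0.        ]
bottle [ 525.27730915 -175.12777471    0.        ]
stand [ 609.53859344 -276.75694953    0.        ]
spool [ 568.20669789 -427.81078325    0.        ]
tray [540.92431173 265.6511359    0.        ]
```

View pics/c1.png

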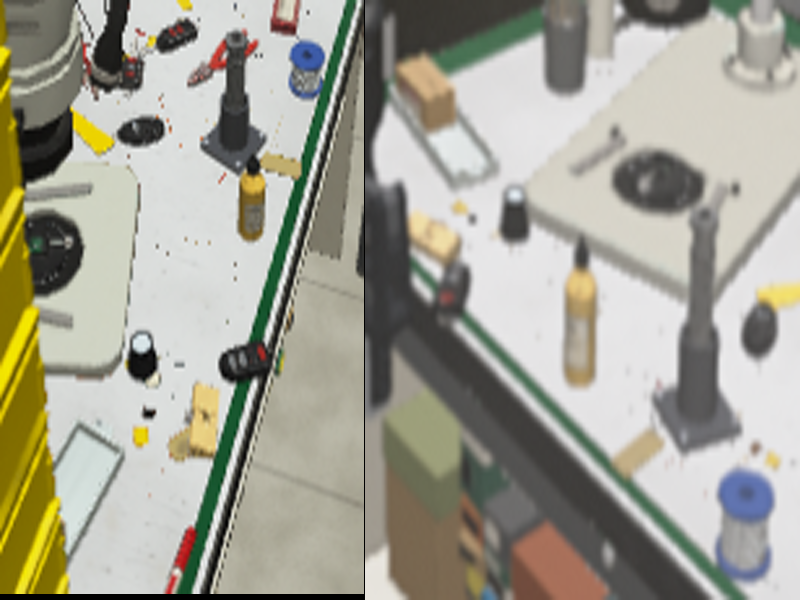

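Enlarged: bottle tip at scene crop (253,157) and side crop (582,240). Torch tail at (235,35) and (707,213). Spool top at (306,52) and (747,493). Tray right end corners at (85,425),(124,456) in the scene crop and (460,187),(497,165) in the side crop; the carton is at the far left end.

```bash
python3 - <<'E'
from h import *
c=cam('scene0');s=cam('side0')
S=lambda x,y,z:pix2w(c,235+x/2.6,170+y/3.6,z).round(0)[:2]
D=lambda x,y,z:pix2w(s,275+(x-365)/3,205+y/5,z).round(0)[:2]
print('bottle',S(253,160,96),D(582,243,96))
print('torch',S(235,36,140),D(707,213,140))
print('spool',S(306,52,40),D(747,493,40))
print('tray',S(85,425,16),S(124,456,16),D(460,187,8),D(497,165,16),D(390,88,16))
print('boxtop',[D(*p,35) for p in((396,65),(427,52),(453,80),(423,97))])
print('loupe',S(143,335,31),D(515,188,31),'fob',S(245,362,7),D(453,290,7),'brass',S(203,420,10),D(435,237,10))
print('scope base',S(125,365,0),S(140,170,0))
w=grab('wrist','w0');d=cam('w0');R=cv2.Rodrigues(np.array(d['rvec']))[0];print(-R.T@np.array(d['tvec']).ravel(),R,d['fx'])
E
```

```text
bottle [ 519. -169.] [ 522. -184.]
torch [ 608. -265.] [ 611. -275.]
spool [ 575. -415.] [ 576. -416.]
tray [550. 139.] [495. 139.] [509. 115.] [558. 118.] [486. 305.]
boxtop [array([494., 303.]), array([541., 314.]), array([552., 247.]), array([504., 229.])]
loupe [545.  34.] [549.  43.] fob [438. -26.] [443. -31.] brass [445.  55.] [450.  45.]
scope base [559.  52.] [ 694. -160.]
[ 235.08242451 -473.42422929  374.52179317] [[ 0.32472508 -0.94580771 -0.00118379]
 [-0.90847633 -0.31225575  0.27778968]
 [-0.26310527 -0.08912983 -0.96064119]] 329.9651932444681
```

Emit:
step_arm(
  rows=[
    [0.28, 0.2, 0.03, 0, 0, 0, 1],
    [0.28, 0.2, 0.03, 0, 0, 0, 1],
    [0.28, 0.2, 0.03, 0, 0, 0, 1],
    [0.28, 0.2, 0.03, 0, 0, 0, 1],
    [0.28, 0.2, 0.03, 0, 0, 0, 1],
    [0.28, 0.2, 0.03, 0, 0, 0, 1],
    [0.28, 0.2, 0.03, 0, 0, 0, 1],
    [0.28, 0.2, 0.03, 0, 0, 0, 1],
    [0.28, 0.2, 0.03, 0, 0, 0, 1],
    [0.28, 0.2, 0.03, 0, 0, 0, 1],
    [0.28, 0.2, 0.03, 0, 0, 0, 1],
    [0.28, 0.2, 0.03, 0, 0, 0, 1],
  ],
)

```text
time_s: 1.15
tool_pos: [449.1, -297.2, 261.0]
eef_rot: [-3.141, 0.001, 0.329]
wrist_force: [-0.6, -0.4, 0.6]
width: 85.6
grasp_force: 0.0
```

```bash
python3 - <<'E'
from h import *
grab('wrist','w1');o=robot.get_obs();print(o['tool_pos'],o['qpos'])
c=cam('w1')
for p in((575,-416,40),(520,-177,99),(610,-270,140),(610,-270,0)):print(w2pix(c,p))
# scope eyepiece triangulation
P=[]
for f in('scene0','side0'):
    d=cam(f);P.append(d)
a,b=P
for ua,ub in(((297,85),(345,100)),((297,85),(370,104)),((272,132),(372,108))):
    o1=pix2w(a,*ua,0);o2=pix2w(a,*ua,600);q1=pix2w(b,*ub,0);q2=pix2w(b,*ub,600)
    d1=(o2-o1);d2=(q2-q1);s=np.linalg.lstsq(np.c_[d1,-d2],q1-o1,rcond=None)[0];print((o1+s[0]*d1).round(),(q1+s[1]*d2).round())
E
```

```text
[ 448.92133513 -297.44853843  261.12527123] [-5.84963678e-01  1.54719143e-01  5.91631663e-02  1.47580743e+00
 -3.78740549e-04  2.22835117e+00]
[467.40815363  91.99808023]
[217.53545846  58.78108524]
[360.64311976 -33.19233502]
[346.37416365  16.80935624]
[577. -63. 565.] [562. -59. 537.]
[ 617. -118.  535.] [ 615. -117.  531.]
[628. -19. 439.] [670. -31. 504.]
```

View pics/w1.png

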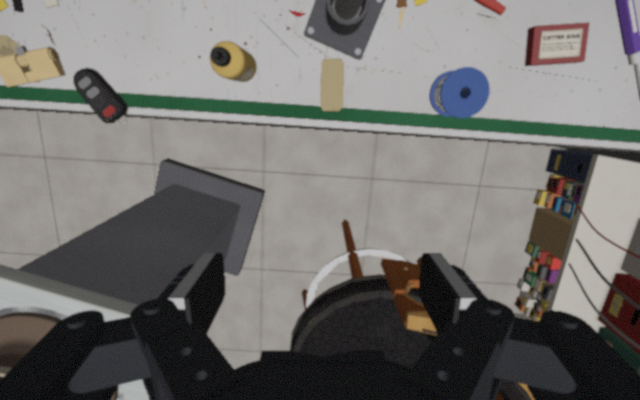

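Wrist view: spool hole (465,92), bottle tip (218,56), stand foot at the top (303,30)-(357,57). All three agree with the estimates.

```bash
python3 - <<'E'
from h import *
c=cam('w1')
print('spool hole',pix2w(c,465,92,40),'flange ctr',pix2w(c,467,90,40))
print('tip',pix2w(c,218,56,97),'shoulder',pix2w(c,229,60,75))
print('stand corners',[pix2w(c,u,v,8).round() for u,v in((303,30),(357,57),(384,2))])
d=cam('scene0')
E
```

```text
spool hole [ 574.15795782 -413.58220857   40.        ] flange ctr [ 576.68598007 -414.71175955   40.        ]
tip [ 522.35329086 -176.19729414   97.        ] shoulder [ 522.83972556 -179.78101945   75.        ]
stand corners [array([ 580., -230.,    8.]), array([ 574., -295.,    8.]), array([ 635., -303.,    8.])]
```

Emit:
step_arm(
  rows=[
    [0.03, -0.03, -0.02, 0, 0, 0.12, 1],
    [0.06, -0.06, -0.04, 0, 0, 0.24, 1],
    [0.09, -0.09, -0.06, 0, 0, 0.36, 1],
    [0.126, -0.118, -0.08, 0, 0, 0.48, 1],
    [0.126, -0.118, -0.1, 0, 0, 0.6, 1],
    [0.126, -0.118, -0.12, 0, 0, 0.72, 1],
    [0.126, -0.118, -0.13, 0, 0, 0.84, 1],
    [0.126, -0.118, -0.14, 0, 0, 0.96, 1],
    [0.126, -0.118, -0.15, 0, 0, 1.08, 1],
    [0.126, -0.118, -0.15, 0, 0, 1.2, 1],
    [0.126, -0.118, -0.15, 0, 0, 1.24, 1],
    [0.126, -0.118, -0.15, 0, 0, 1.24, 1],
  ],
)

```text
time_s: 2.2
tool_pos: [574.3, -416.1, 111.0]
eef_rot: [-3.141, -0.0, 1.568]
wrist_force: [-0.4, -0.1, 0.4]
width: 85.1
grasp_force: 0.0
```

```bash
python3 - <<'E'
from h import *
grab('wrist','w2');grab('side','s2');o=robot.get_obs();print(o['tool_pos'],o['eef_rot'],o['qpos'])
a=cv2.imread('pics/w2.png');b=cv2.imread('pics/s2.png')
cv2.imwrite('pics/c2.png',np.hstack([cv2.resize(a,(480,300)),cv2.resize(b[150:350,330:530],(300,300))]))
print(w2pix(cam('w2'),(576,-415,40)))
E
```

```text
[ 574.88448145 -415.84351791  111.47248739] [-3.14155018e+00  6.86852882e-05  1.56629727e+00] [-6.26193209e-01  4.99674824e-01  2.05062064e-01  1.27617809e+00
 -8.05723590e-05  9.49102176e-01]
[326.7301961  208.97604223]
```

View pics/c2.png

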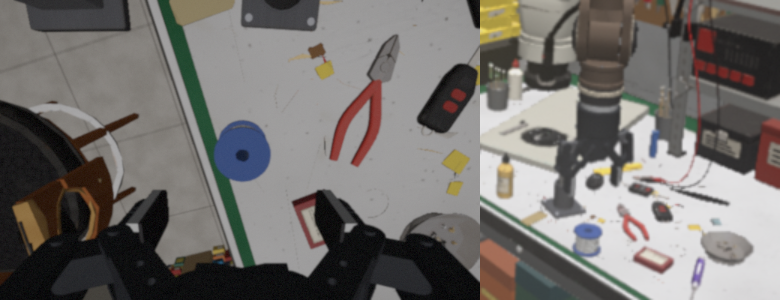

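Wrist: spool at about (323,203) full-scale, roughly 4 px up from the prediction, so its y is a little higher than assumed.

```bash
python3 - <<'E'
from h import *
c=cam('w2');im=cv2.imread('pics/w2.png');h=cv2.cvtColor(im,cv2.COLOR_BGR2HSV)
m=cv2.inRange(h,(105,100,60),(125,255,255));n,l,s,ce=cv2.connectedComponentsWithStats(m);k=1+s[1:,4].argmax();print(s[k],ce[k])
x,y,w,hh,_=s[k]
print(pix2w(c,x+w/2,y+hh-w/2,40),pix2w(c,323,206,40))
E
```

```text
[ 286  161   74   80 4334] [322.33294878 202.66566682]
[ 573.44968114 -411.43187579   40.        ] [ 573.44851709 -412.86033653   40.        ]
```

Emit:
step_arm(
  rows=[
    [-0.002, 0.0025, -0.03, 0, 0, 0, 1],
    [-0.002, 0.0025, -0.06, 0, 0, 0, 1],
    [-0.002, 0.0025, -0.08, 0, 0, 0, 1],
    [-0.002, 0.0025, -0.095, 0, 0, 0, 1],
    [-0.002, 0.0025, -0.095, 0, 0, 0, 1],
    [-0.002, 0.0025, -0.095, 0, 0, 0, -1],
    [-0.002, 0.0025, -0.095, 0, 0, 0, -1],
    [-0.002, 0.0025, -0.095, 0, 0, 0, -1],
    [-0.002, 0.0025, -0.095, 0, 0, 0, -1],
    [-0.002, 0.0025, -0.095, 0, 0, 0, -1],
    [-0.002, 0.0025, -0.095, 0, 0, 0, -1],
    [-0.002, 0.0025, -0.095, 0, 0, 0, -1],
  ],
)

```text
time_s: 3.3
tool_pos: [575.1, -413.2, 19.2]
eef_rot: [3.138, 0.003, 1.569]
wrist_force: [-0.8, -0.3, 4.9]
width: 46.6
grasp_force: 60.6
```

Emit:
step_arm(
  rows=[
    [0, 0, 0.01, 0, 0, 0, -1],
    [0, 0, 0.02, 0, 0, 0, -1],
    [0, 0, 0.04, 0, 0, 0, -1],
    [0, 0, 0.06, 0, 0, 0, -1],
    [0, 0, 0.06, 0, 0, 0, -1],
  ],
)

```text
time_s: 3.72
tool_pos: [576.1, -413.6, 82.3]
eef_rot: [3.135, 0.005, 1.57]
wrist_force: [0.2, -0.4, -0.7]
width: 46.8
grasp_force: 61.9
```

```bash
python3 - <<'E'
from h import *
grab('wrist','w3');grab('side','s3');o=robot.get_obs();print(o['tool_pos'],o['eef_rot'],o['wrist_force'])
a=cv2.imread('pics/w3.png');b=cv2.imread('pics/s3.png')
cv2.imwrite('pics/c3.png',np.hstack([cv2.resize(a,(480,300)),cv2.resize(b[220:320,350:450],(300,300),interpolation=cv2.INTER_CUBIC)]))
E
```

```text
[ 574.81495416 -412.71237118   77.80115361] [3.13915076e+00 1.71189440e-03 1.56976099e+00] [ 0.12438058  0.060118   -3.16373004]
```

View pics/c3.png

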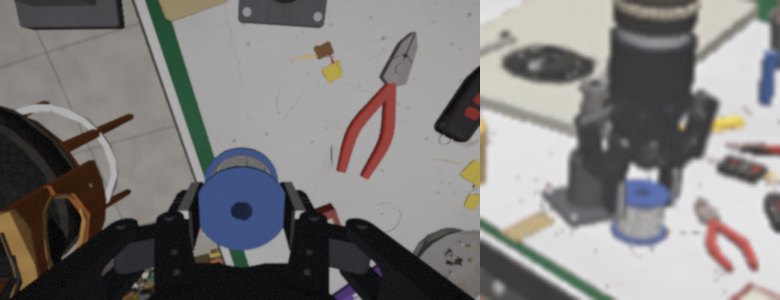

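Spool is held upright and centred between the pads. Next I carry it back and across in front of the scope.

Emit:
step_arm(
  rows=[
    [-0.02, 0.01, 0.03, 0, 0, 0, -1],
    [-0.045, 0.03, 0.055, 0, 0, 0, -1],
    [-0.07, 0.05, 0.08, 0, 0, 0, -1],
    [-0.095, 0.075, 0.1, 0, 0, 0, -1],
    [-0.12, 0.1, 0.12, 0, 0, 0, -1],
    [-0.15, 0.125, 0.124, 0, 0, 0, -1],
    [-0.174, 0.155, 0.124, 0, 0, 0, -1],
    [-0.174, 0.195, 0.124, 0, 0, 0, -1],
    [-0.174, 0.235, 0.124, 0, 0, 0, -1],
    [-0.174, 0.275, 0.124, 0, 0, 0, -1],
    [-0.174, 0.315, 0.124, 0, 0, 0, -1],
    [-0.174, 0.355, 0.124, 0, 0, 0, -1],
    [-0.174, 0.395, 0.124, 0, 0, 0, -1],
    [-0.174, 0.435, 0.124, 0, 0, 0, -1],
    [-0.174, 0.475, 0.124, 0, 0, 0, -1],
    [-0.164, 0.512, 0.124, 0, 0, 0, -1],
    [-0.154, 0.532, 0.124, 0, 0, 0, -1],
    [-0.144, 0.532, 0.124, 0, 0, 0, -1],
    [-0.144, 0.532, 0.124, 0, 0, 0, -1],
  ],
)

```text
time_s: 5.4
tool_pos: [430.7, 120.9, 198.8]
eef_rot: [-3.14, 0.001, 1.572]
wrist_force: [0.2, -0.3, -1.7]
width: 46.8
grasp_force: 62.4
```

```bash
python3 - <<'E'
from h import *
grab('wrist','w4');o=robot.get_obs();print(o['tool_pos'],o['eef_rot'],o['qpos'],o['width'])
E
```

```text
[429.86672056 119.92038768 198.9897365 ] [-3.13936933e+00  9.47266913e-04  1.57076171e+00] [ 2.72262526e-01 -1.86688541e-02 -2.63557405e-01  1.32830394e+00
 -3.14412742e-04  1.84309490e+00] 46.62376887123806
```

View pics/w4.png

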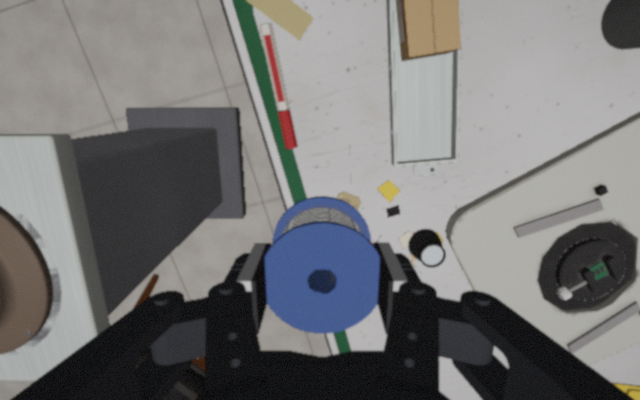

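Tray near end at (393,163)-(456,159), left rim running up to (389,0), carton front top edge at (404,58)-(460,50), marker at (280,85).

```bash
python3 - <<'E'
from h import *
c=cam('w4')
for n,p,z in(('nearL',(393,163),16),('nearR',(456,159),16),('farL',(389,2),16),('midL',(392,100),16),('midR',(457,100),16),('boxL',(403,58),35),('boxR',(460,50),35)):print(n,pix2w(c,*p,z).round(1))
g=cv2.cvtColor(cv2.imread('pics/w4.png'),cv2.COLOR_BGR2GRAY)
for v in(70,100,130,150):print(v,g[v,384:400].tolist(),g[v,448:464].tolist())
for u in(410,425,440):print(u,g[145:180,u].tolist(),'box',g[40:66,u].tolist())
E
```

```text
nearL [500.2 134.   16. ]
nearR [563.  138.3  16. ]
farL [487.9 277.8  16. ]
midL [495.5 194.5  16. ]
midR [557.5 194.9  16. ]
boxL [499.1 229.4  35. ]
boxR [548.  236.2  35. ]
70 [175, 175, 175, 166, 147, 122, 114, 133, 161, 172, 173, 178, 182, 181, 181, 182] [180, 180, 177, 167, 143, 112, 93, 94, 111, 143, 169, 175, 174, 175, 176, 175]
100 [176, 175, 176, 175, 166, 143, 113, 112, 144, 168, 173, 169, 176, 180, 181, 182] [179, 179, 175, 159, 126, 97, 94, 104, 136, 165, 177, 179, 177, 176, 176, 178]
130 [177, 176, 178, 178, 176, 168, 147, 129, 134, 159, 176, 181, 182, 182, 183, 181] [180, 177, 167, 142, 108, 94, 101, 125, 154, 171, 173, 170, 173, 177, 177, 176]
150 [179, 178, 179, 177, 178, 174, 159, 130, 107, 122, 157, 172, 175, 178, 181, 182] [180, 177, 163, 127, 95, 92, 103, 134, 168, 178, 177, 177, 178, 177, 177, 178]
410 [183, 181, 183, 183, 183, 183, 182, 182, 184, 183, 182, 183, 182, 182, 173, 147, 118, 134, 169, 182, 181, 179, 179, 176, 179, 179, 179, 179, 179, 179, 178, 180, 178, 179, 179] box [148, 147, 147, 146, 147, 146, 145, 145, 147, 147, 146, 146, 147, 145, 142, 135, 120, 96, 93, 122, 156, 175, 181, 182, 182, 182]
425 [180, 180, 181, 180, 180, 180, 180, 178, 180, 180, 180, 180, 179, 167, 137, 112, 131, 167, 176, 175, 177, 180, 180, 180, 180, 178, 179, 178, 181, 184, 180, 179, 177, 176, 179] box [145, 146, 147, 146, 148, 149, 147, 149, 146, 146, 147, 148, 146, 142, 122, 99, 107, 144, 169, 179, 180, 179, 179, 178, 178, 179]
440 [179, 180, 179, 178, 177, 179, 179, 181, 180, 179, 180, 180, 165, 133, 120, 149, 173, 177, 170, 173, 177, 178, 178, 177, 178, 178, 177, 177, 177, 177, 178, 179, 177, 176, 177] box [146, 146, 147, 144, 148, 146, 146, 146, 147, 146, 142, 127, 99, 94, 126, 158, 172, 176, 176, 178, 179, 177, 177, 177, 177, 177]
```

```bash
python3 - <<'E'
from h import *
c=cam('w4')
L=np.array([pix2w(c,u+.0,v,8)[:2] for u,v in((390,70),(390.5,100),(391.4,130),(392,150))])
Rr=np.array([pix2w(c,u,v,9.5)[:2] for u,v in((454.4,70),(453.8,100),(453.2,130),(452.8,150))])
N=np.array([pix2w(c,u,v,9.5)[:2] for u,v in((410,161),(425,160),(440,158.7))])
B=np.array([pix2w(c,u,v,35)[:2] for u,v in((410,57.0),(425,54.8),(440,52))])
for n,q in(('L',L),('R',Rr)):
    p=np.polyfit(q[:,1],q[:,0],1);print(n,q.round(1).tolist(),'slope',p[0],'x@140',np.polyval(p,140),'x@200',np.polyval(p,200))
for n,q in(('N',N),('B',B)):
    p=np.polyfit(q[:,0],q[:,1],1);print(n,q.round(1).tolist(),p[0])
E
```

```text
L [[493.6, 222.0], [495.7, 194.6], [498.3, 165.9], [500.1, 145.9]] slope -0.08573455874438325 x@140 500.5018094655211 x@200 495.35773594085805
R [[554.5, 222.3], [556.9, 194.9], [559.5, 166.3], [561.3, 146.4]] slope -0.09027722955053147 x@140 561.9112675216414 x@200 556.4946337486095
N [[518.8, 135.0], [534.1, 136.1], [549.3, 137.5]] 0.08144143661814722
B [[505.1, 230.3], [518.0, 232.1], [530.8, 234.5]] 0.1632247805681766
```

```bash
python3 - <<'E'
from h import *
c=cam('w4');o=robot.get_obs();print(o['tool_pos'])
im=cv2.imread('pics/w4.png');h=cv2.cvtColor(im,cv2.COLOR_BGR2HSV)
m=cv2.inRange(h,(105,100,60),(125,255,255));m[:225]=0;k=np.argwhere(m);print(k.min(0),k.max(0))
print(pix2w(c,322,281,199+22),pix2w(c,*w2pix(c,(430,119.8,221)),221),w2pix(c,(430,119.8,221)),w2pix(cam('w4'),(430,119.8,230)))
E
```

```text
[429.86672056 119.92038768 198.9897365 ]
[225 264] [332 380]
[429.15978838 120.87721953 221.        ] [430.  119.8 221. ] [324.01410355 283.3074368 ] [324.14840849 295.44501289]
```

Emit:
step_arm(
  rows=[
    [0.025, 0.022, -0.01, 0, 0, 0.03, -1],
    [0.05, 0.044, -0.02, 0, 0, 0.06, -1],
    [0.075, 0.064, -0.035, 0, 0, 0.087, -1],
    [0.097, 0.082, -0.06, 0, 0, 0.087, -1],
    [0.097, 0.082, -0.085, 0, 0, 0.087, -1],
    [0.097, 0.082, -0.11, 0, 0, 0.087, -1],
    [0.097, 0.082, -0.13, 0, 0, 0.087, -1],
    [0.097, 0.082, -0.14, 0, 0, 0.087, -1],
    [0.097, 0.082, -0.145, 0, 0, 0.087, -1],
    [0.097, 0.082, -0.145, 0, 0, 0.087, -1],
    [0.097, 0.082, -0.145, 0, 0, 0.087, -1],
  ],
)

```text
time_s: 6.37
tool_pos: [527.5, 201.4, 56.3]
eef_rot: [3.14, -0.0, 1.656]
wrist_force: [-0.4, -0.1, -2.4]
width: 46.9
grasp_force: 62.6
```

```bash
python3 - <<'E'
from h import *
grab('wrist','w5');grab('side','s5');o=robot.get_obs();print(o['tool_pos'],o['eef_rot'],o['wrist_force'],o['width'])
a=cv2.imread('pics/w5.png');b=cv2.imread('pics/s5.png')
cv2.imwrite('pics/c5.png',np.hstack([cv2.resize(a,(480,300)),cv2.resize(b[180:260,260:340],(300,300),interpolation=cv2.INTER_CUBIC)]))
c=cam('w5');print(w2pix(c,(527.2,202.8,o['tool_pos'][2]+22)))
E
```

```text
[527.94882104 201.88342955  56.95639738] [ 3.13910669e+00 -7.20772391e-04  1.65638487e+00] [ 0.05722602  0.99309747 -0.66198531] 46.72452922186081
[325.48635505 278.83617372]
```

View pics/c5.png

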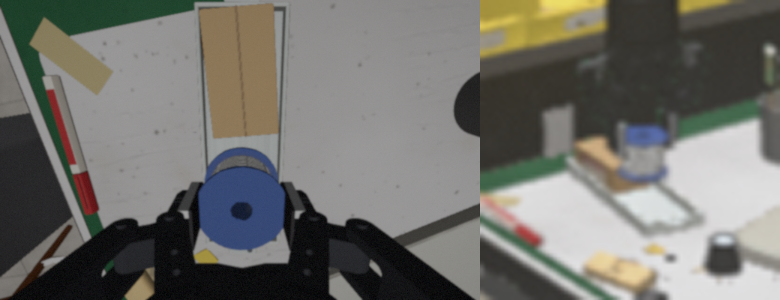

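Spool is above the tray gap and the carton sits squarely at the +y end. I'll check lateral alignment from the wall lines.

```bash
python3 - <<'E'
from h import *
c=cam('w5');g=cv2.cvtColor(cv2.imread('pics/w5.png'),cv2.COLOR_BGR2GRAY)
for v in(30,100,185,200):print(v,g[v,258:284].tolist(),'|',g[v,364:390].tolist())
for u in(290,320,350):print(u,'box',g[172:192,u].tolist())
C=np.array([525.1,226.7]);a=.087;X=np.array([np.cos(a),np.sin(a)]);Y=np.array([-X[1],X[0]])
for ty in(75,30,-5):
  print(ty,[w2pix(c,(*(C+X*x+Y*ty),16)).round(1).tolist() for x in(-32,-29,29,32)])
for p in((290,182),(320,181),(350,178)):q=pix2w(c,*p,35)[:2]-C;print(q@X,q@Y)
E
```

```text
30 [144, 135, 136, 140, 140, 137, 125, 107, 96, 102, 117, 121, 119, 120, 119, 119, 122, 120, 119, 121, 121, 120, 121, 121, 118, 120] | [116, 122, 137, 146, 147, 147, 146, 149, 149, 147, 144, 139, 120, 89, 73, 83, 110, 133, 141, 142, 137, 134, 133, 140, 141, 142]
100 [148, 148, 150, 148, 146, 144, 144, 143, 145, 132, 112, 83, 71, 89, 122, 137, 133, 124, 122, 122, 124, 123, 122, 122, 123, 120] | [121, 123, 120, 117, 124, 138, 149, 152, 148, 138, 112, 83, 82, 105, 133, 145, 143, 141, 136, 140, 143, 144, 144, 143, 145, 144]
185 [147, 148, 149, 146, 151, 147, 147, 146, 137, 134, 137, 146, 146, 138, 117, 86, 75, 100, 132, 147, 152, 151, 152, 155, 154, 152] | [153, 156, 152, 154, 152, 148, 132, 108, 86, 94, 124, 141, 149, 146, 143, 145, 143, 147, 149, 148, 149, 146, 148, 147, 148, 147]
200 [147, 149, 146, 148, 148, 150, 148, 147, 149, 146, 144, 145, 148, 145, 137, 112, 78, 82, 110, 138, 148, 152, 153, 155, 155, 154] | [153, 152, 153, 152, 151, 141, 120, 88, 84, 109, 131, 146, 149, 146, 141, 143, 145, 150, 147, 149, 149, 148, 147, 148, 147, 149]
290 box [122, 123, 124, 121, 125, 121, 121, 122, 122, 124, 122, 127, 139, 149, 155, 155, 157, 158, 157, 157]
320 box [124, 123, 123, 122, 122, 124, 123, 122, 123, 125, 135, 146, 151, 153, 153, 153, 151, 152, 153, 152]
350 box [121, 121, 121, 124, 123, 125, 127, 137, 147, 150, 153, 152, 152, 153, 151, 153, 152, 151, 152, 153]
75 [[262.0, 43.8], [267.8, 43.8], [380.7, 43.7], [386.6, 43.7]]
30 [[266.0, 132.6], [271.5, 132.6], [376.9, 132.5], [382.4, 132.5]]
-5 [[268.9, 194.0], [274.1, 194.0], [374.2, 193.8], [379.4, 193.8]]
-17.73793045212248 6.600986126537591
-2.3160498805443526 7.105010342096058
13.060459105500193 8.660918007319506
```

Emit:
step_arm(
  rows=[
    [0, 0, -0.012, 0, 0, 0, -1],
    [0, 0, -0.022, 0, 0, 0, -1],
    [0, 0, -0.03, 0, 0, 0, -1],
    [0, 0, -0.032, 0, 0, 0, -1],
    [0, 0, -0.033, 0, 0, 0, -1],
    [0, 0, -0.033, 0, 0, 0, -1],
  ],
)

```text
time_s: 6.97
tool_pos: [527.0, 201.8, 22.5]
eef_rot: [-3.142, 0.0, 1.657]
wrist_force: [0.0, 1.0, -2.1]
width: 46.8
grasp_force: 62.6
```

Emit:
step_arm(
  rows=[
    [0, 0, -0.001, 0, 0, 0, -1],
    [0, 0, -0.002, 0, 0, 0, -1],
    [0, 0, -0.002, 0, 0, 0, -1],
  ],
)

```text
time_s: 7.22
tool_pos: [527.3, 202.0, 22.1]
eef_rot: [3.14, -0.001, 1.657]
wrist_force: [-6.0, -2.0, 11.0]
width: 47.0
grasp_force: 63.5
```

Emit:
step_arm(
  rows=[
    [0, 0, -0.001, 0, 0, 0, -0.2],
    [0, 0, -0.001, 0, 0, 0, 0.2],
    [0, 0, -0.001, 0, 0, 0, 0.6],
    [0, 0, -0.001, 0, 0, 0, 1],
    [0, 0, -0.001, 0, 0, 0, 1],
    [0, 0, -0.001, 0, 0, 0, 1],
    [0, 0, 0.02, 0, 0, 0, 1],
    [0, 0, 0.05, 0, 0, 0, 1],
    [0, 0, 0.09, 0, 0, 0, 1],
    [0, 0, 0.13, 0, 0, 0, 1],
    [0, 0, 0.16, 0, 0, 0, 1],
    [0, 0, 0.16, 0, 0, 0, 1],
  ],
)

```text
time_s: 8.22
tool_pos: [529.8, 202.9, 187.4]
eef_rot: [3.131, -0.003, 1.657]
wrist_force: [1.2, 0.6, -0.2]
width: 85.3
grasp_force: 0.0
```

```bash
python3 - <<'E'
from h import *
grab('wrist','w6');o=robot.get_obs();print(o['tool_pos'],o['wrist_force'])
c=cam('w6');im=cv2.imread('pics/w6.png');h=cv2.cvtColor(im,cv2.COLOR_BGR2HSV)
m=cv2.inRange(h,(105,100,60),(125,255,255));n,l,s,ce=cv2.connectedComponentsWithStats(m);k=1+s[1:,4].argmax();print(s[k],ce[k])
C=np.array([525.1,226.7]);a=.087;X=np.array([np.cos(a),np.sin(a)]);Y=np.array([-X[1],X[0]])
x,y,w,hh,_=s[k]
q=pix2w(c,x+w/2,y+hh-w/2,43)[:2]-C;print(q@X,q@Y, w*(np.linalg.norm(pix2w(c,321,200,43)-pix2w(c,320,200,43))))
E
```

```text
[529.03768088 202.57651412 184.12852136] [-0.37436187 -0.14942656 -0.546729  ]
[ 290  153   55   60 2432] [317.34703947 183.33799342]
-1.2439688869965393 -24.138101025904255 50.109966361178536
```

Emit:
step_arm(
  rows=[
    [-0.03, -0.02, 0.01, 0, 0, 0, 1],
    [-0.06, -0.045, 0.018, 0, 0, 0, 1],
    [-0.09, -0.07, 0.018, 0, 0, 0, 1],
    [-0.12, -0.1, 0.018, 0, 0, 0, 1],
    [-0.127, -0.14, 0.018, 0, 0, 0, 1],
    [-0.127, -0.18, 0.018, 0, 0, 0, 1],
    [-0.127, -0.22, 0.018, 0, 0, 0, 1],
    [-0.127, -0.26, 0.018, 0, 0, 0, 1],
    [-0.127, -0.3, 0.018, 0, 0, 0, 1],
    [-0.127, -0.34, 0.018, 0, 0, 0, 1],
    [-0.11, -0.37, 0.018, 0, 0, 0, 1],
    [-0.08, -0.38, 0.018, 0, 0, 0, 1],
    [-0.05, -0.38, 0.018, 0, 0, 0, 1],
    [-0.035, -0.38, 0.018, 0, 0, 0, 1],
    [-0.035, -0.38, 0.018, 0, 0, 0, 1],
    [-0.035, -0.38, 0.018, 0, 0, 0, 1],
  ],
)

```text
time_s: 9.6
tool_pos: [491.6, -178.0, 196.3]
eef_rot: [-3.138, -0.001, 1.657]
wrist_force: [-1.2, -0.1, -1.1]
width: 85.3
grasp_force: 0.0
```

```bash
python3 - <<'E'
from h import *
grab('wrist','w7');o=robot.get_obs();print(o['tool_pos'],o['eef_rot'],o['qpos'])
c=cam('w7');im=cv2.imread('pics/w7.png');h=cv2.cvtColor(im,cv2.COLOR_BGR2HSV)
m=cv2.inRange(h,(12,120,60),(28,255,255));n,l,s,ce=cv2.connectedComponentsWithStats(m)
for k in np.argsort(-s[1:,4])[:3]+1:print(s[k],ce[k])
for p in((522.5,-178,99),(522.5,-178,72),(522.5,-178,3)):print(w2pix(c,p))
u,v=w2pix(c,(522.5,-178,99)).astype(int);g=cv2.cvtColor(im,cv2.COLOR_BGR2GRAY)
cv2.imwrite('pics/c7.png',cv2.resize(im[max(v-70,0):v+80,u-80:u+80],None,fx=3,fy=3,interpolation=cv2.INTER_CUBIC));print(u,v)
E
```

```text
[ 491.03504711 -177.85879817  196.83822521] [-3.13876981e+00 -1.11927109e-03  1.65708159e+00] [-3.47415903e-01  1.25020653e-01 -1.15714119e-01  1.33309340e+00
 -1.70606032e-04  1.13709384e+00]
[ 566  168   74   36 1531] [603.26257348 186.23644677]
[342 161  37  44 805] [358.75900621 181.39130435]
[132 379  18  21 251] [139.9123506  389.90039841]
[364.57077676 203.46152183]
[360.66504726 194.11190666]
[353.35317906 176.61642298]
364 203
```

View pics/c7.png

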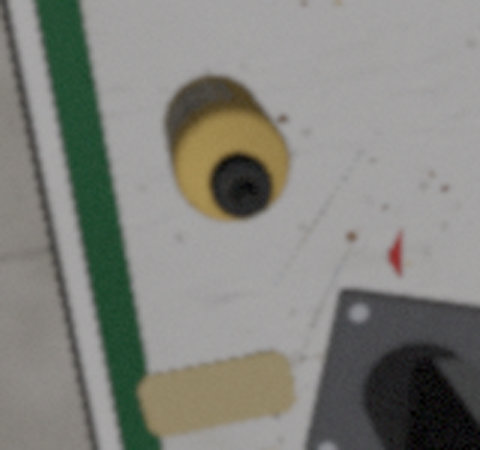

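Bottle tip at about (365,195), with the shoulder centre 7 px above the prediction, so the bottle is at about (523,-173).

Emit:
step_arm(
  rows=[
    [0.02, 0.005, 0, 0, 0, 0, 1],
    [0.031, 0.005, 0, 0, 0, 0, 1],
    [0.031, 0.005, -0.03, 0, 0, 0, 1],
    [0.031, 0.005, -0.06, 0, 0, 0, 1],
    [0.031, 0.005, -0.09, 0, 0, 0, 1],
    [0.031, 0.005, -0.12, 0, 0, 0, 1],
    [0.031, 0.005, -0.145, 0, 0, 0, 1],
    [0.031, 0.005, -0.16, 0, 0, 0, 1],
    [0.031, 0.005, -0.16, 0, 0, 0, 1],
    [0.031, 0.005, -0.16, 0, 0, 0, -1],
    [0.031, 0.005, -0.16, 0, 0, 0, -1],
    [0.031, 0.005, -0.16, 0, 0, 0, -1],
    [0.031, 0.005, -0.16, 0, 0, 0, -1],
    [0.031, 0.005, -0.16, 0, 0, 0, -1],
    [0.031, 0.005, -0.16, 0, 0, 0, -1],
    [0.031, 0.005, -0.16, 0, 0, 0, -1],
    [0.031, 0.005, -0.16, 0, 0, 0, -1],
  ],
)

```text
time_s: 11.07
tool_pos: [524.0, -173.5, 39.9]
eef_rot: [3.139, 0.001, 1.657]
wrist_force: [-0.2, 0.3, 5.7]
width: 31.9
grasp_force: 59.3
```

```bash
python3 - <<'E'
from h import *
grab('wrist','w8');o=robot.get_obs();print(o['tool_pos'],o['eef_rot'],o['width'],o['wrist_force'])
E
```

```text
[ 524.04740228 -173.5260754    39.9660216 ] [3.13899499e+00 1.15743083e-03 1.65683859e+00] 31.851377509602383 [-0.40052352  0.77191696  6.17917146]
```

Emit:
step_arm(
  rows=[
    [0, 0, 0.015, 0, 0, 0, -1],
    [0, 0, 0.04, 0, 0, 0, -1],
    [-0.01, 0, 0.07, 0, 0, 0, -1],
    [-0.03, 0, 0.1, 0, 0, 0, -1],
    [-0.06, 0, 0.12, 0, 0, 0, -1],
    [-0.09, 0.015, 0.13, 0, 0, 0, -1],
    [-0.11, 0.04, 0.13, 0, 0, 0, -1],
    [-0.123, 0.075, 0.13, 0, 0, 0, -1],
    [-0.123, 0.115, 0.13, 0, 0, 0, -1],
    [-0.123, 0.155, 0.13, 0, 0, 0, -1],
    [-0.123, 0.195, 0.13, 0, 0, 0, -1],
    [-0.123, 0.235, 0.13, 0, 0, 0, -1],
    [-0.113, 0.27, 0.13, 0, 0, 0, -1],
    [-0.09, 0.295, 0.13, 0, 0, 0, -1],
    [-0.06, 0.315, 0.13, 0, 0, 0, -1],
    [-0.03, 0.325, 0.13, 0, 0, 0, -1],
    [0, 0.33, 0.13, 0, 0, 0, -1],
    [0.008, 0.33, 0.13, 0, 0, 0, -1],
    [0.008, 0.33, 0.13, 0, 0, 0, -1],
    [0.008, 0.33, 0.13, 0, 0, 0, -1],
  ],
)

```text
time_s: 12.78
tool_pos: [530.5, 156.5, 167.9]
eef_rot: [-3.14, 0.0, 1.656]
wrist_force: [0.1, -0.9, -0.5]
width: 31.8
grasp_force: 60.0
```

```bash
python3 - <<'E'
from h import *
grab('wrist','w9');o=robot.get_obs();print(o['tool_pos'],o['eef_rot'],o['width'],o['wrist_force'])
c=cam('w9');im=cv2.imread('pics/w9.png')
t=o['tool_pos'];print('tip/shoulder expected',w2pix(c,t+[0,0,59]),w2pix(c,t+[0,0,32]))
h=cv2.cvtColor(im,cv2.COLOR_BGR2HSV)
m=cv2.inRange(h,(105,100,60),(125,255,255));n,l,s,ce=cv2.connectedComponentsWithStats(m);k=1+s[1:,4].argmax();print(s[k])
C=np.array([525.1,226.7]);a=.087;X=np.array([np.cos(a),np.sin(a)]);Y=np.array([-X[1],X[0]])
x,y,w,hh,_=s[k];q=pix2w(c,x+w/2,y+hh-w/2,43)[:2]-C;print('spool',q@X,q@Y)
print('target now tray',(t[:2]-C)@X,(t[:2]-C)@Y)
cv2.imwrite('pics/v9.png',im)
E
```

```text
[530.03860951 156.39236278 168.19864018] [-3.14035638e+00  1.67786774e-04  1.65644321e+00] 31.622865073376875 [ 0.75495048  0.93089325 -0.46235151]
tip/shoulder expected [325.40321671 344.22239151] [324.72457699 295.14767256]
[ 293  104   62   63 2895]
spool -0.6420561263407653 -24.9810441560528
target now tray -1.1891199346935915 -70.47084297194449
```

View pics/v9.png

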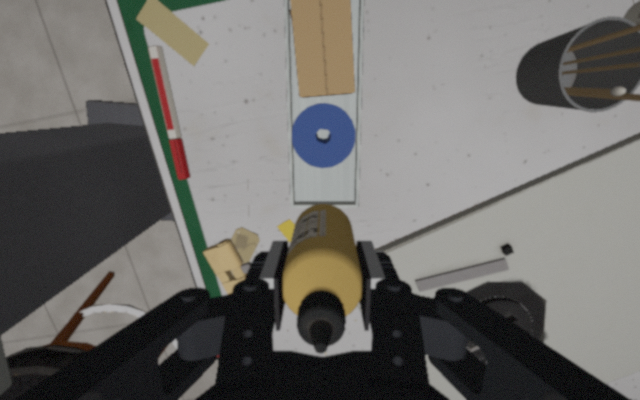

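Spool (324,135) stands upright between carton and free end; bottle is held straight with its tip at (321,340), near wall at v≈203. I'm lowering it 2 mm further from the spool.

Emit:
step_arm(
  rows=[
    [0, -0.002, -0.03, 0, 0, 0, -1],
    [0, -0.002, -0.06, 0, 0, 0, -1],
    [0, -0.002, -0.085, 0, 0, 0, -1],
    [0, -0.002, -0.105, 0, 0, 0, -1],
    [0, -0.002, -0.117, 0, 0, 0, -1],
    [0, -0.002, -0.123, 0, 0, 0, -1],
    [0, -0.002, -0.124, 0, 0, 0, -1],
    [0, -0.002, -0.124, 0, 0, 0, -1],
  ],
)

```text
time_s: 13.5
tool_pos: [530.6, 154.6, 45.1]
eef_rot: [3.141, -0.0, 1.657]
wrist_force: [-0.3, -0.4, -1.1]
width: 31.6
grasp_force: 60.0
```

Emit:
step_arm(
  rows=[
    [0, 0, -0.001, 0, 0, 0, -1],
    [0, 0, -0.002, 0, 0, 0, -1],
    [0, 0, -0.003, 0, 0, 0, -1],
    [0, 0, -0.003, 0, 0, 0, -1],
  ],
)

```text
time_s: 13.83
tool_pos: [531.8, 155.1, 42.9]
eef_rot: [3.139, -0.0, 1.657]
wrist_force: [-2.6, -0.5, 7.4]
width: 31.6
grasp_force: 60.6
```

Emit:
step_arm(
  rows=[
    [0, 0, 0, 0, 0, 0, -0.2],
    [0, 0, 0, 0, 0, 0, 0.1],
    [0, 0, 0, 0, 0, 0, 0.5],
    [0, 0, 0, 0, 0, 0, 1],
    [0, 0, 0, 0, 0, 0, 1],
    [0, 0, 0, 0, 0, 0, 1],
    [0, 0, 0.02, 0, 0, 0, 1],
    [0, 0, 0.05, 0, 0, 0, 1],
    [0, 0, 0.09, 0, 0, 0, 1],
    [0, 0, 0.13, 0, 0, 0, 1],
    [0, 0, 0.16, 0, 0, 0, 1],
    [-0.03, 0, 0.18, 0, 0, 0, 1],
    [-0.06, 0, 0.18, 0, 0, 0, 1],
    [-0.06, 0, 0.18, 0, 0, 0, 1],
  ],
)

```text
time_s: 15.0
tool_pos: [467.8, 154.7, 223.3]
eef_rot: [3.141, -0.001, 1.658]
wrist_force: [1.2, 0.1, 0.8]
width: 85.3
grasp_force: 0.0
```

```bash
python3 - <<'E'
from h import *
grab('wrist','w10');o=robot.get_obs();t=o['tool_pos'];print(t,o['width'])
grab('side','s10')
a=cv2.imread('pics/w10.png');b=cv2.imread('pics/s10.png')
cv2.imwrite('pics/c10.png',np.hstack([cv2.resize(a,(480,300)),cv2.resize(b[180:260,260:340],(300,300),interpolation=cv2.INTER_CUBIC)]))
c=cam('w10')
C=np.array([525.1,226.7]);ang=.087;X=np.array([np.cos(ang),np.sin(ang)]);Y=np.array([-X[1],X[0]])
print('px tip expected',w2pix(c,(*(C-71*Y),102)),'spool',w2pix(c,(*(C-24*Y),43)))
E
```

```text
[469.57959091 154.80148181 222.48779269] 85.46275931683246
px tip expected [399.14119563 196.74575694] spool [388.49198142 133.50067887]
```

View pics/c10.png

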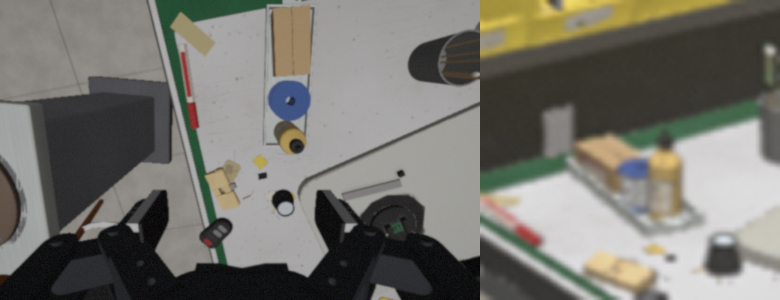

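Bottle and spool both stand upright in the tray, with the carton undisturbed. That was also my eleventh viewed picture, one over the allowance, because I miscounted; from here I use only numeric measurements. Next, the torch.

Emit:
step_arm(
  rows=[
    [-0.03, -0.02, 0.01, 0, 0, 0.1, 1],
    [-0.06, -0.045, 0.02, 0, 0, 0.2, 1],
    [-0.07, -0.085, 0.027, 0, 0, 0.3, 1],
    [-0.07, -0.125, 0.027, 0, 0, 0.4, 1],
    [-0.07, -0.165, 0.027, 0, 0, 0.5, 1],
    [-0.07, -0.205, 0.027, 0, 0, 0.6, 1],
    [-0.07, -0.245, 0.027, 0, 0, 0.7, 1],
    [-0.07, -0.285, 0.027, 0, 0, 0.8, 1],
    [-0.07, -0.325, 0.027, 0, 0, 0.9, 1],
    [-0.06, -0.36, 0.027, 0, 0, 1, 1],
    [-0.04, -0.39, 0.027, 0, 0, 1.08, 1],
    [-0.01, -0.415, 0.027, 0, 0, 1.08, 1],
    [0.009, -0.42, 0.027, 0, 0, 1.08, 1],
    [0.009, -0.42, 0.027, 0, 0, 1.08, 1],
    [0.009, -0.42, 0.027, 0, 0, 1.08, 1],
  ],
)

```text
time_s: 16.35
tool_pos: [481.1, -266.6, 245.7]
eef_rot: [3.141, -0.004, 2.735]
wrist_force: [-0.4, 1.0, -0.6]
width: 85.5
grasp_force: 0.0
```

```bash
python3 - <<'E'
from h import *
grab('wrist','w11');o=robot.get_obs();t=o['tool_pos'];print(t,o['eef_rot'],o['qpos'])
c=cam('w11');g=cv2.cvtColor(cv2.imread('pics/w11.png'),cv2.COLOR_BGR2GRAY)
for p in((608,-265,140),(608,-265,60),(608,-265,8)):print(w2pix(c,p).round(1))
s=[w2pix(c,(608,-265,z)) for z in(136,125,110,95,80,66,55,40,20)]
for u,v in s:
    u,v=int(u),int(v)
    if 0<=v<400:print((u,v),g[v,max(u-56,0):u+60:3].tolist())
for a,b in((-35,-35),(-35,35),(35,-35),(35,35)):
    r=cv2.Rodrigues(np.array([0,0,-.1]))[0]@[a,b,0];print(w2pix(c,(608+r[0],-265+r[1],8)).round())
E
```

```text
[ 480.26703721 -265.70413218  246.55170255] [ 3.14128188e+00 -3.09390329e-03  2.73622583e+00] [-5.05329486e-01  1.75024810e-01  5.14710413e-02  1.45035203e+00
  4.59106699e-07 -9.99621813e-02]
[380.3 324.4]
[368.1 278.6]
[362.6 257.8]
(379, 321) [152, 157, 159, 157, 156, 156, 156, 155, 156, 156, 145, 154, 148, 79, 96, 96, 94, 67, 37, 45, 67, 93, 96, 95, 143, 154, 156, 156, 149, 157, 156, 154, 138, 74, 39, 35, 37, 16, 16]
(377, 314) [157, 157, 159, 155, 157, 158, 158, 158, 156, 155, 158, 158, 158, 152, 75, 69, 90, 93, 94, 94, 96, 95, 93, 81, 148, 156, 154, 146, 154, 156, 157, 123, 35, 32, 29, 32, 22, 15, 13]
(375, 304) [147, 147, 145, 140, 136, 156, 155, 158, 159, 159, 157, 158, 157, 154, 69, 58, 52, 50, 44, 44, 45, 43, 60, 150, 159, 158, 156, 157, 157, 141, 158, 157, 93, 25, 30, 13, 12, 15, 9]
(372, 296) [156, 157, 156, 156, 147, 91, 75, 96, 154, 154, 156, 158, 158, 158, 123, 49, 49, 48, 47, 44, 44, 45, 49, 143, 158, 156, 159, 158, 159, 157, 157, 157, 157, 159, 151, 35, 14, 16, 11]
(370, 288) [156, 158, 156, 158, 151, 152, 139, 154, 156, 158, 121, 111, 123, 76, 44, 49, 46, 46, 43, 47
[... 188 characters left out ...]
, 44, 43, 43, 46, 99, 154, 158, 160, 156, 143, 153, 157, 157, 155, 158, 154, 44, 15, 10]
(367, 276) [154, 154, 158, 154, 158, 156, 158, 157, 156, 144, 77, 67, 64, 60, 70, 58, 49, 49, 45, 44, 45, 42, 34, 40, 70, 112, 141, 153, 158, 157, 157, 157, 159, 159, 158, 158, 114, 11, 15]
(365, 269) [156, 156, 157, 156, 156, 158, 158, 158, 157, 128, 73, 70, 68, 40, 33, 51, 68, 59, 51, 43, 43, 42, 69, 69, 52, 70, 81, 96, 97, 155, 157, 155, 156, 154, 153, 155, 158, 106, 6]
(363, 262) [155, 156, 156, 158, 158, 155, 158, 157, 156, 107, 71, 72, 71, 55, 35, 37, 32, 36, 35, 34, 34, 37, 26, 33, 44, 71, 68, 70, 104, 156, 157, 157, 156, 157, 156, 157, 155, 155, 84]
[328. 241.]
[382. 225.]
[344. 288.]
[396. 274.]
```

```bash
python3 - <<'E'
from h import *
c=cam('w11');g=cv2.GaussianBlur(cv2.cvtColor(cv2.imread('pics/w11.png'),cv2.COLOR_BGR2GRAY),(3,3),0)
for u in(370,377,384):print(u,g[296:352:2,u].tolist())
m=((g<125)).astype(np.uint8)
for v in range(300,345,3):
    r=np.where(m[v,340:412])[0]+340;print(v,r.min() if len(r) else None,r.max() if len(r) else None,end='; ')
# expected tail ring
th=np.linspace(0,2*np.pi,60);P=np.array([w2pix(c,(608+14.5*np.cos(a),-265+14.5*np.sin(a),140)) for a in th]);print(P.min(0),P.max(0))
print('foot corners via rows:')
for v in range(222,296,6):
    r=np.where(g[v,300:420]<110)[0]+300;print(v,r.min() if len(r) else None,r.max() if len(r) else None,end='; ')
E
```

```text
370 [46, 53, 63, 53, 49, 49, 49, 57, 74, 92, 95, 96, 95, 93, 92, 91, 93, 96, 96, 102, 131, 153, 156, 157, 157, 156, 153, 113]
377 [47, 55, 53, 47, 45, 47, 55, 76, 92, 96, 96, 88, 58, 38, 40, 39, 39, 50, 79, 94, 101, 130, 153, 156, 156, 156, 153, 112]
384 [113, 93, 74, 61, 49, 44, 45, 57, 83, 95, 96, 95, 88, 72, 59, 56, 67, 85, 94, 101, 128, 153, 157, 156, 156, 155, 155, 152]
300 359 385; 303 360 386; 306 360 387; 309 361 389; 312 361 391; 315 362 392; 318 361 393; 321 360 394; 324 361 394; 327 363 393; 330 340 391; 333 340 389; 336 340 393; 339 340 357; 342 340 348; [363.93991714 310.25562976] [396.59702832 338.08102341]
foot corners via rows:
222 None None; 228 371 379; 234 353 394; 240 335 383; 246 328 385; 252 331 387; 258 333 389; 264 335 391; 270 338 393; 276 340 419; 282 342 419; 288 352 419; 294 329 419;
```

```bash
python3 - <<'E'
from h import *
c=cam('w11');print(pix2w(c,377.3,323.8,140),pix2w(c,380.3,324.2,140))
s=[pix2w(c,u,v,8)[:2] for u,v in((327,244),(376,226.5))];print(s)
d=s[1]-s[0];print(np.linalg.norm(d)); n=np.array([d[1],-d[0]])/np.linalg.norm(d);print((s[0]+s[1])/2+35*n)
E
```

```text
[ 606.39876285 -267.21722959  140.        ] [ 607.84763391 -264.91644063  140.        ]
[array([ 572.69964231, -299.14093441]), array([ 575.03076814, -234.40490708])]
64.77798531736256
[ 608.84253503 -268.03244439]
```

Emit:
step_arm(
  rows=[
    [0.03, -0.0015, 0, 0, 0, 0, 1],
    [0.06, -0.0015, 0, 0, 0, 0, 1],
    [0.09, -0.0015, -0.01, 0, 0, 0, 1],
    [0.115, -0.0015, -0.02, 0, 0, 0, 1],
    [0.127, -0.0015, -0.04, 0, 0, 0, 1],
    [0.127, -0.0015, -0.06, 0, 0, 0, 1],
    [0.127, -0.0015, -0.08, 0, 0, 0, 1],
    [0.127, -0.0015, -0.08, 0, 0, 0, 1],
    [0.127, -0.0015, -0.08, 0, 0, 0, 1],
  ],
)

```text
time_s: 17.15
tool_pos: [605.9, -265.7, 168.0]
eef_rot: [-3.142, -0.002, 2.738]
wrist_force: [0.2, -0.2, 1.0]
width: 85.4
grasp_force: 0.0
```

```bash
python3 - <<'E'
from h import *
grab('wrist','w12');o=robot.get_obs();t=o['tool_pos'];print(t,o['eef_rot'],o['wrist_force'])
c=cam('w12');g=cv2.GaussianBlur(cv2.cvtColor(cv2.imread('pics/w12.png'),cv2.COLOR_BGR2GRAY),(3,3),0)
th=np.linspace(0,2*np.pi,60);P=np.array([w2pix(c,(607+14.5*np.cos(a),-267+14.5*np.sin(a),140)) for a in th]);print(P.min(0),P.max(0))
u0,v0=P.mean(0).astype(int)
for v in range(v0-28,v0+29,7):print(v,g[v,u0-45:u0+46:3].tolist())
print('tcp px',w2pix(c,(t[0],t[1],140)))
E
```

```text
[ 606.61250845 -266.13052376  169.44284309] [3.14158865e+00 3.15651020e-04 2.73732150e+00] [ 0.15341506 -0.08314922  0.86911116]
[295.36742921 215.16816997] [346.87118576 262.85906409]
211 [146, 148, 147, 146, 146, 144, 93, 65, 63, 54, 44, 47, 58, 55, 49, 45, 45, 45, 50, 47, 39, 40, 62, 64, 68, 78, 98, 123, 140, 147, 148]
218 [146, 147, 147, 146, 147, 147, 143, 91, 65, 54, 51, 53, 59, 70, 80, 86, 86, 78, 64, 50, 43, 47, 121, 148, 146, 147, 147, 145, 148, 149, 148]
225 [141, 143, 147, 147, 146, 147, 147, 142, 82, 78, 89, 90, 91, 90, 89, 90, 89, 89, 90, 90, 90, 89, 78, 125, 146, 148, 148, 149, 148, 149, 149]
232 [147, 140, 113, 73, 90, 142, 147, 110, 83, 90, 89, 90, 88, 84, 70, 58, 61, 75, 87, 89, 89, 90, 90, 82, 137, 148, 148, 148, 148, 148, 148]
239 [147, 142, 114, 74, 69, 70, 89, 87, 89, 90, 91, 88, 64, 36, 34, 35, 36, 36, 37, 74, 88, 90, 90, 89, 95, 145, 148, 148, 148, 148, 148]
246 [135, 131, 118, 123, 141, 146, 148, 128, 91, 90, 89, 88, 73, 38, 34, 36, 35, 36, 45, 81, 89, 89, 89, 92, 135, 147, 148, 148, 148, 148, 148]
253 [137, 135, 131, 139, 147, 149, 148, 147, 126, 89, 90, 89, 89, 89, 87, 82, 84, 88, 90, 90, 90, 90, 96, 143, 149, 148, 149, 147, 148, 149, 148]
260 [145, 146, 147, 148, 148, 148, 148, 148, 149, 145, 139, 124, 103, 91, 89, 89, 89, 90, 93, 103, 121, 136, 147, 148, 148, 148, 149, 148, 148, 149, 148]
267 [147, 148, 148, 149, 148, 147, 148, 149, 148, 148, 149, 148, 148, 148, 148, 147, 147, 147, 147, 149, 149, 148, 148, 148, 148, 148, 147, 148, 148, 148, 147]
tcp px [322.26850068 238.38868089]
```

Emit:
step_arm(
  rows=[
    [0, 0, -0.025, 0, 0, 0, 1],
    [0, 0, -0.05, 0, 0, 0, 1],
    [0, 0, -0.07, 0, 0, 0, 1],
    [0, 0, -0.083, 0, 0, 0, 1],
    [0, 0, -0.083, 0, 0, 0, 1],
    [0, 0, -0.083, 0, 0, 0, -1],
    [0, 0, -0.083, 0, 0, 0, -1],
    [0, 0, -0.083, 0, 0, 0, -1],
    [0, 0, -0.083, 0, 0, 0, -1],
    [0, 0, -0.083, 0, 0, 0, -1],
    [0, 0, -0.083, 0, 0, 0, -1],
    [0, 0, -0.083, 0, 0, 0, -1],
    [0, 0, -0.083, 0, 0, 0, -1],
    [0, 0, -0.083, 0, 0, 0, -1],
  ],
)

```text
time_s: 18.37
tool_pos: [607.8, -267.0, 86.7]
eef_rot: [-3.142, 0.002, 2.737]
wrist_force: [-0.4, -0.3, 5.4]
width: 24.6
grasp_force: 58.0
```

Emit:
step_arm(
  rows=[
    [0, 0, 0.01, 0, 0, 0, -1],
    [0, 0, 0.025, 0, 0, 0, -1],
    [0, 0, 0.045, 0, 0, 0, -1],
    [0, 0, 0.065, 0, 0, 0, -1],
    [0, 0, 0.085, 0, 0, 0, -1],
    [0, 0, 0.1, 0, 0, 0, -1],
    [0, 0, 0.11, 0, 0, 0, -1],
    [0, 0, 0.11, 0, 0, 0, -1],
    [0, 0, 0.11, 0, 0, 0, -1],
  ],
)

```text
time_s: 19.12
tool_pos: [607.1, -266.7, 195.3]
eef_rot: [-3.142, 0.0, 2.737]
wrist_force: [-0.8, -0.5, -2.0]
width: 24.5
grasp_force: 58.8
```

```bash
python3 - <<'E'
from h import *
o=robot.get_obs();t=o['tool_pos'];print(t,o['eef_rot'],o['wrist_force'],o['width'],o['grasp_force'],o['qpos'])
# final pose: lens distance from TCP along tool z: lens is (87-8.5)=78.5 ahead of TCP
C=np.array([525.1,226.7,30]);
for hd in(0.3,0.4,0.2):
    d=np.array([np.cos(hd)*.707,np.sin(hd)*.707,-.707]);tcp=C-d*(100+78.5);print(hd,tcp,'az',np.arctan2(tcp[1],tcp[0]))
E
```

```text
[ 607.10939916 -266.72225809  195.2776985 ] [-3.14157057e+00  2.44468112e-04  2.73684112e+00] [-0.78491364 -0.45067517 -2.00950874] 24.54954460629278 58.77930970309535 [-4.13937790e-01  3.95654214e-01  2.32020510e-01  1.40691796e+00
 -1.98408812e-05 -9.18625575e-03]
0.3 [404.53701274 189.40549768 156.1995    ] az 0.43788811533657773
0.4 [408.86256309 177.55559991 156.1995    ] az 0.4096937900080826
0.2 [401.41608791 201.62802979 156.1995    ] az 0.46547940840775
```

Emit:
step_arm(
  rows=[
    [-0.02, 0, 0.02, 0, 0, 0, -1],
    [-0.05, 0, 0.035, 0, 0, 0, -1],
    [-0.085, 0.01, 0.05, 0, 0, 0, -1],
    [-0.12, 0.025, 0.053, 0, 0, 0.05, -1],
    [-0.15, 0.05, 0.053, 0, 0, 0.1, -1],
    [-0.175, 0.08, 0.053, 0, 0, 0.16, -1],
    [-0.195, 0.115, 0.053, 0, 0, 0.22, -1],
    [-0.205, 0.15, 0.053, 0, 0, 0.29, -1],
    [-0.215, 0.19, 0.053, 0, 0, 0.37, -1],
    [-0.222, 0.23, 0.053, 0, 0, 0.45, -1],
    [-0.227, 0.27, 0.053, 0, 0, 0.53, -1],
    [-0.232, 0.31, 0.053, 0, 0, 0.61, -1],
    [-0.235, 0.35, 0.053, 0, 0, 0.69, -1],
    [-0.237, 0.385, 0.053, 0, 0, 0.76, -1],
    [-0.237, 0.415, 0.053, 0, 0, 0.81, -1],
    [-0.237, 0.43, 0.053, 0, 0, 0.81, -1],
    [-0.237, 0.43, 0.053, 0, 0, 0.81, -1],
    [-0.237, 0.43, 0.053, 0, 0, 0.81, -1],
  ],
)

```text
time_s: 20.62
tool_pos: [369.3, 163.5, 247.0]
eef_rot: [-3.141, -0.003, -2.734]
wrist_force: [0.5, -0.5, -1.2]
width: 24.3
grasp_force: 58.9
```

Emit:
step_arm(
  rows=[
    [0, 0, 0, 0.039, -0.09, 0, -1],
    [0, 0, 0, 0.077, -0.18, 0, -1],
    [0, 0, 0, 0.116, -0.27, 0, -1],
    [0, 0, 0, 0.155, -0.36, 0, -1],
    [0, 0, 0, 0.193, -0.45, 0, -1],
    [0, 0, 0, 0.232, -0.54, 0, -1],
    [0, 0, 0, 0.27, -0.63, 0, -1],
    [0, 0, 0, 0.309, -0.721, 0, -1],
    [0.01, 0.004, -0.02, 0.309, -0.721, 0, -1],
    [0.02, 0.008, -0.045, 0.309, -0.721, 0, -1],
    [0.03, 0.011, -0.07, 0.309, -0.721, 0, -1],
    [0.039, 0.014, -0.086, 0.309, -0.721, 0, -1],
    [0.039, 0.014, -0.094, 0.309, -0.721, 0, -1],
    [0.039, 0.014, -0.094, 0.309, -0.721, 0, -1],
    [0.039, 0.014, -0.094, 0.309, -0.721, 0, -1],
    [0.039, 0.014, -0.094, 0.309, -0.721, 0, -1],
    [0.039, 0.014, -0.094, 0.309, -0.721, 0, -1],
  ],
)

```text
time_s: 22.03
tool_pos: [409.6, 177.3, 156.1]
eef_rot: [-3.141, 0.787, -2.737]
wrist_force: [-0.1, 0.0, -0.6]
width: 24.7
grasp_force: 58.9
```

```bash
python3 - <<'E'
from h import *
from scipy.spatial.transform import Rotation as Ro
grab('side','s13');grab('wrist','w13');o=robot.get_obs();t=o['tool_pos'];print(t,o['wrist_force'],o['width'],o['grasp_force'],np.abs(o['qd']).max())
z=Ro.from_euler('xyz',o['eef_rot']).as_matrix()[:,2];print('axis',z,'spot',t+z*178.5,'lens',t+z*78.5,'tilt',np.degrees(np.arccos(-z[2])))
# side: compare tray region before/after (s10 vs s13)
a=cv2.imread('pics/s10.png').astype(int);b=cv2.imread('pics/s13.png').astype(int)
h=cv2.cvtColor(b.astype(np.uint8),cv2.COLOR_BGR2HSV);h0=cv2.cvtColor(a.astype(np.uint8),cv2.COLOR_BGR2HSV)
for n,lo,hi in(('spool',(105,100,60),(125,255,255)),('bottle',(14,110,90),(28,255,255))):
    for H in(h0,h):
        m=cv2.inRange(H,lo,hi)[205:245,285:325];k=np.argwhere(m);print(n,len(k),k.mean(0),k.min(0),k.max(0))
# torch tail/lens visible in side: gray profile along expected axis
c=cam('s13');print('px lens,tail',w2pix(c,t+z*78.5),w2pix(c,t-z*52.5))
E
```

```text
[409.43751343 177.46361584 155.78901053] [ 0.60017121  0.13091772 -0.66050485] 24.26495202519512 58.93475325428881 0.004687790773429283
axis [ 0.65064158  0.2787865  -0.70635942] spot [525.57703485 227.22700662  29.70385477] lens [460.51287719 199.34835632 100.33979637] tilt 45.06052590032748
spool 18 [19.5        15.83333333] [18 13] [21 18]
spool 18 [19.66666667 15.83333333] [18 13] [21 18]
bottle 35 [18.45714286 24.11428571] [15 21] [22 27]
bottle 34 [18.38235294 24.14705882] [15 21] [22 27]
px lens,tail [285.78979922 212.46145628] [265.61907734 194.32180763]
```

```bash
python3 -c "
from rig import robot
print(robot.sign_off())"
```

```text
the job is handed in; nothing more can be done
None
```

I handed the job in at about 22 s, but no verdict came back: the spool and bottle stand upright beside the carton, and the gripper holds the torch leaning 45° with its computed aim point about 1 mm from the middle of the tray; I viewed 11 pictures, one over the limit of 10.

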